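# Move the hand rest one hole along its rail

## Task

Swing the catch lever on the hand-rest sleeve round until it stands square across the rail, then pull the plunger knob up and slide the sleeve to the very next hole, towards the round water pot. Let the pin drop fully home in that hole and finish still gripping the knob, keeping the pin in (do not let go at the end); the lever stays square and the things around stay where they are.

Things in the scene. Friction and masses are not known exactly. Their poses are not given: they have to be found in the camera images.
- rail: Drawing board fixed to the desk, 360 x 390 x 12 mm. Along its edge nearest the robot runs a fixed bare-aluminium square tube, 28 mm wide, 340 mm long, top 40 mm above the desk. Origin: on the desk under the tube's middle; y runs along the tube, x away from the robot over the paper. Tube top: 7 pin holes, 11 mm long, every 40 mm along y from -120 to +120 mm (some under the sleeve). Yaw varies.
- sleeve (a joint): Dark steel sleeve astride the tube: 105 mm long (knob axis -36 to +68 mm), 52 mm wide, top 52 mm above the desk, with a wooden hand-rest bar 38 mm wide reaching 285 mm over the paper. Value: slide along the tube's +y in m; 0 = start, pin in the middle hole; next holes at +0.040 and -0.040; stops at +-0.095. Friction 2.5 N. Locked while the pin is in a hole (play 1.5 mm).
- plunger (a joint): Spring-loaded lock plunger in the sleeve, vertical, knob on top. Value: lift in m; 0 = pin fully down in a hole, 0.018 = top stop. The 8 mm round-ended pin reaches 10 mm below the tube's top: lift 13 to 16 mm to slide freely; lowered between holes it rests at about 0.010. The spring pushes down, 3.5 N at 0, 8 N at the top. The catch lever over its collar blocks lifting beyond about 3 mm.
- knob: The plunger's black knob, an upright cylinder 28 mm across, 30 mm high, over the middle of the tube and over the pin. Origin: centre of its underside, 84 mm above the desk when the pin is down (grip 15 to 20 mm above it). Its y axis is the tube's y. Moves with sleeve and plunger.
- lever (a joint): Flat steel catch lever on the sleeve, on a vertical pivot 50 mm to the +y side of the knob's axis. Value in rad, 0 to 2.1: 0 = along the tube, its 42 mm tail over the plunger's collar, handle end to +y; growing = anticlockwise from above, handle end towards the robot; 1.57 = square across the tube. Starts at 0 to 0.2, clears the collar from 0.5. Stays where left (friction 0.06 N m).
- lever_post (a point): A point on the axis of the upright round steel post (12 mm across) at the lever's handle end, 70 mm from the pivot; the post stands from 79 to 122 mm above the desk and the point is 102 mm above it.
- lever_hinge (a point): The lever's vertical pivot axis, at the lever's height (75 mm above the desk).
- water_pot: The round water pot: white ceramic, open, 110 mm across and 75 mm high, with a cross partition inside; loose, standing on the desk beyond one end of the tube, about 270 mm from its middle, at either end. It shows which way to go. Origin: centre of its underside.
- dish_stack: A stack of three shallow white dishes, as one piece, 92 mm across and 36 mm high, loose on the desk beyond the other end of the tube. Origin: centre of the underside. Leave it alone.
- ink_jar: A small glass ink jar 48 mm across and 55 mm high, loose, on the board at the -y side of the hand-rest bar. Origin: centre of the underside. Leave it alone.
- paint_dish: A small white bowl 72 mm across and 20 mm high, loose, on the board at the +y side of the bar. Origin: centre of the underside. Leave it alone.
- eraser: A white eraser 45 x 22 x 13 mm, loose on the desk on the robot's side of the tube. Origin: centre of the underside. Leave it alone.
- ink_stick: A black ink stick 70 x 18 x 10 mm, loose on the desk on the robot's side of the tube, +y half. Origin: centre of the underside. Leave it alone.
Things that resemble listed ones, but are neither listed nor needed, are in the scene too. Leave any brown or purple look-alike of the water_pot alone.

How it is judged:
By the outcome, as a careful person would: the job done as asked, in the order asked, and still so for the second after the job is handed in, while the arm keeps its last pose, push and grip.
It also fails if it takes over 45 s, if anything falls off the work surface, if the arm or the gripper's body presses on something with over 40 N, if the wrist force passes 120 N, or if a joint passes its speed limit or range.

## Robot

A 7-joint arm with a two-finger parallel gripper is mounted at the origin on the work surface. World frame = base frame: x ahead of the robot, y to its left, z up, the work surface at z = 0. Lengths are in m, angles in rad, forces in N, time in s.
With the tool pointing down it reaches from about 0.4 to 0.85 m from the base axis. Payload 10.4 kg.
Tool frame: the origin (TCP) lies at the very end of the fingers, on their centre line; the grasp point (between the pads) lies r.tcp_to_grasp behind it (r.tcp_to_grasp is the distance from the TCP to the grasp point, in m); z points along the fingers, y is the line along which they close (so a half turn about z gives the same grasp; the last joint's range is limited). The gripper opens to 87 mm and grips with 3 to 60 N. Pads are 19 mm wide; open, the fingers measure 117 mm over their backs; the gripper's body (75 mm by 190 mm) begins 51 mm behind the grasp point.
Start: joints at [-1.156, 0.332, -0.065, 1.46, 0.022, 1.35, -0.088], TCP at [0.265, 0.566, 0.223] pointing down, gripper open.
Joint ranges: [-2.6, 2.6], [-0.5, 2.12], [-1.47, 1.34], [0.16, 2.42], [-1.27, 4.41], [0.06, 2.06], [-2.6, 2.6]. Speed limits (rad/s): [2.22, 2.22, 2.79, 2.79, 3.14, 3.14, 3.14].

## Interface

Orientations are given as a unit quaternion [x, y, z, w].
In Python, from bench import monitor, cams, ticket, r gives the robot as it stands.
- The arm moves only by the shell command python3 -m crank 'ROWS' [OPENING] [FORCE]. ROWS is a JSON object whose one key "steps" holds a list of rows, each a list of 2 entries, a list of its own where there are three numbers: the shift along the world's x, y, z in units of 25 mm (1.0 is 25 mm), then the turn, a rotation vector about the world's x, y, z in units of 5 degrees (1.0 is 5 degrees). In form: {"steps": [[[x, y, z], [ax, ay, az]], ...]}. A call has 1 to 10 rows; each row shifts and turns the commanded pose from where the row before left it; what a row does not reach is not made up. A row lasts 1/12 s, in which the tool goes at most 41.7 mm and 7.16 degrees, less where a joint would pass 70% of its speed; a pose out of reach is approached as far as the arm can. A call is refused whole if a number of a shift passes 1 or a number of a turn 1, either way. A call with a gripper value outside its range is refused whole. OPENING is the finger opening in mm, from 0 to 87, set as the call begins (- or left out, the last holds). The fingers move at their own pace and stop on an object; FORCE is the grip in N (left out, the last holds). Time passes only in rows, so rows that do not move let the fingers close. It gives the time, the measured TCP pose, the force, the opening and the grip force at its end, in the units of the state.
- monitor.read_state(): the state, without advancing time (a new reading comes with each control period).
- cams.camera(name): name is "scene" or "top" or "wrist"; returns a dict with "pixels" (420x560x3 uint8, blue, green, red), "z_map" (420x560 float32, m along the optical axis (not along the pixel's ray), 0 where there is no reading), "vfov" (degrees; the focal length in pixels is half the picture's height over the tangent of half this angle, whatever the lens; pixels are square), "cx", "cy" (the principal point, pixels), "T" (4x4, takes a point from camera to world coordinates). Camera axes: x right, y up, looking along -z (the intrinsics and any distortion apply to the point x, -y, -z); pixel columns grow to the right and rows downward; lengths in m; the calibration is good to about 2 mm. A picture is of the moment at which its call begins.
- ticket.close_job(): hands the job in; it is judged then, once.
The state is a dict: "time": time; "joint_positions": joint angles; "joint_vel": joint speeds; "joint_torque": joint torques, N m; "ee_pos": TCP position; "eef_rot": TCP orientation; "ft_force": force on the tool from outside, world axes, zero at the start; "torque": the same for the moment, N m; "width": finger opening in m; "grip_force": force on a finger pad.
Only numpy, scipy, OpenCV 4.12 (cv2) and the standard library are available. Lean on these libraries where they do the work, as an engineer would, in place of code of your own. Each camera call takes 0.05 s, during which the arm holds its last target. There are 200 camera calls.

## Working session

There is one attempt and no reset: what is moved stays moved. The work goes in short steps, Python scripts to look and compute and a shell command to move; the robot and the scene stay as the last step left them, time stands still between calls to the robot, and variables do not carry over. Pictures are saved under pics/ and viewed, at most 10 in all, crops included, and the job is handed in when it is done.

```bash
ls; mkdir -p pics
cat > h.py <<'E'
import numpy as np, cv2
from bench import monitor, cams, ticket, r
def cam(n,save=None):
    c=cams.camera(n)
    if save: cv2.imwrite('pics/'+save,c['pixels'])
    return c
def foc(c): return c['pixels'].shape[0]/2/np.tan(np.radians(c['vfov'])/2)
def pts(c):
    z=c['z_map'];H,W=z.shape;f=foc(c);v,u=np.mgrid[:H,:W]
    p=np.stack([(u-c['cx'])/f*z,-(v-c['cy'])/f*z,-z,np.ones_like(z)],-1)
    return (p@c['T'].T)[...,:3]
def ray(c,u,v,h):
    f=foc(c);d=c['T'][:3,:3]@np.array([(u-c['cx'])/f,-(v-c['cy'])/f,-1]);o=c['T'][:3,3]
    return o+d*(h-o[2])/d[2]
E
python3 - <<'E'
from h import *
s=monitor.read_state()
print(s['time'],s['ee_pos'],s['eef_rot'],s['ft_force'],r.tcp_to_grasp)
for n in('scene','top'):
    c=cam(n,n+'1.png');print(n,{k:v for k,v in c.items() if k not in('pixels','z_map')})
E
```

```text
pics
0.0 [0.26481417 0.5656917  0.22176308] [ 2.17151390e-01  9.76137677e-01 -7.04943987e-04 -1.11006260e-04] [-0.45328373  0.37329531 -0.16583611] 0.0187
scene {'vfov': 49.19520470232208, 'cx': 280.72385497723485, 'cy': 212.96829570223912, 'T': array([[-0.37059827, -0.76630761,  0.52481384,  1.17842986],
       [ 0.92877224, -0.30955912,  0.2038511 ,  0.29632346],
       [ 0.00624826,  0.56297939,  0.82644731,  1.06425122],
       [ 0.        ,  0.        ,  0.        ,  1.        ]])}
top {'vfov': 49.31977026143577, 'cx': 281.7320288411404, 'cy': 211.32436645550334, 'T': array([[ 0.01159337,  0.98781377, -0.15520806,  0.42285147],
       [-0.99992567,  0.01203863,  0.00192914,  0.05200836],
       [ 0.00377412,  0.15517415,  0.98787992,  1.0321051 ],
       [ 0.        ,  0.        ,  0.        ,  1.        ]])}
```

View pics/scene1.png

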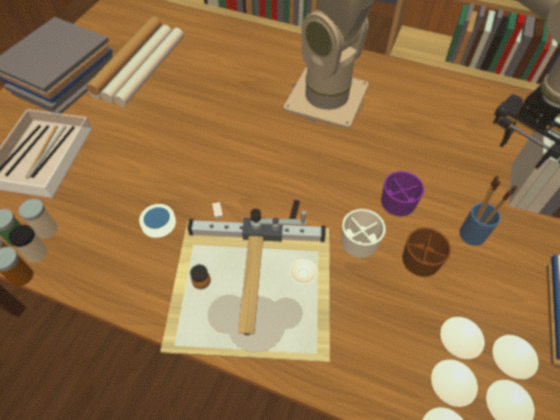

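View pics/top1.png

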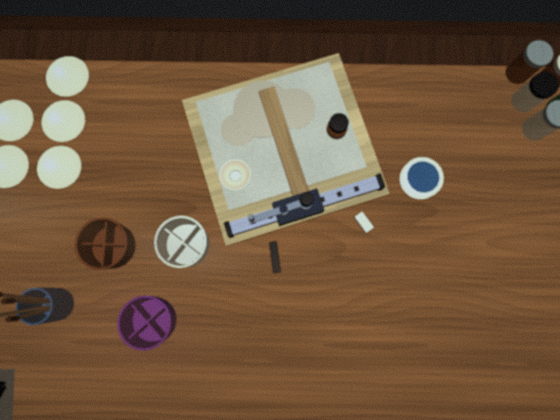

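The white pot is at top (181,242) and scene (362,232), beyond the tube's +y end. The knob is near top (307,199), the lever post near (252,218), and the tube runs from (229,228) to (383,183). So the move is +y. Next I'll get rough poses.

Run:
```python
from h import *
c=cam('top');P=pts(c)
s=cam('scene');Q=pts(s)
a=ray(c,229,228,.04);b=ray(c,383,183,.04);print('tube ends',a,b,np.linalg.norm(a-b))
d=a-b;print('yaw',np.degrees(np.arctan2(-d[0],d[1])),'mid',(a+b)/2)
print('knob',ray(c,307,199,.114),P[199,307],'post',ray(c,252,218,.122),P[218,252])
for nm,A,(cx,cy) in(('top',P,(.56,0)),('scene',Q,(.56,0))):
    m=(A[...,2]>.09)&(A[...,2]<.135)&(abs(A[...,0]-.6)<.2)&(abs(A[...,1])<.3)
    n,l,st,ce=cv2.connectedComponentsWithStats(m.astype('uint8'))
    for i in range(1,n):
        if st[i,4]>2: print(nm,ce[i],st[i,4],np.round(A[l==i].mean(0),4),np.round(A[l==i].max(0),4))
for n,k in(('top',c),('scene',s)):
    x,y=(250,200) if n=='top' else (275,220)
    w=cv2.resize(k['pixels'][y-50:y+50,x-70:x+90] if n=='scene' else k['pixels'][140:260,215:395],None,fx=4,fy=4,interpolation=2); cv2.imwrite(f'pics/{n}crop.png',w)
    print(w.shape)
```

```text
tube ends [0.54048974 0.16470212 0.04      ] [ 0.64508007 -0.17389043  0.04      ] 0.35437840452107416
yaw 17.165777624158057 mid [ 0.5927849  -0.00459415  0.04      ]
knob [ 0.59318433 -0.00105399  0.114     ] [0.42285147 0.05200836 1.0321051 ] post [0.55153755 0.10980054 0.122     ] [0.55151523 0.10979051 0.1221579 ]
top [305.9044586  199.57324841] 157 [0.5923 0.0011 0.1119] [0.606  0.0144 0.1186]
top [250.5 217.5] 40 [0.5533 0.1132 0.116 ] [0.5596 0.1196 0.1254]
scene [255.05426357 214.34108527] 129 [0.5996 0.0023 0.1086] [0.6106 0.0142 0.1186]
scene [302.72727273 214.86363636] 44 [0.5587 0.1148 0.1124] [0.5629 0.1199 0.1254]
(480, 720, 3)
(400, 640, 3)
```

View pics/topcrop.png

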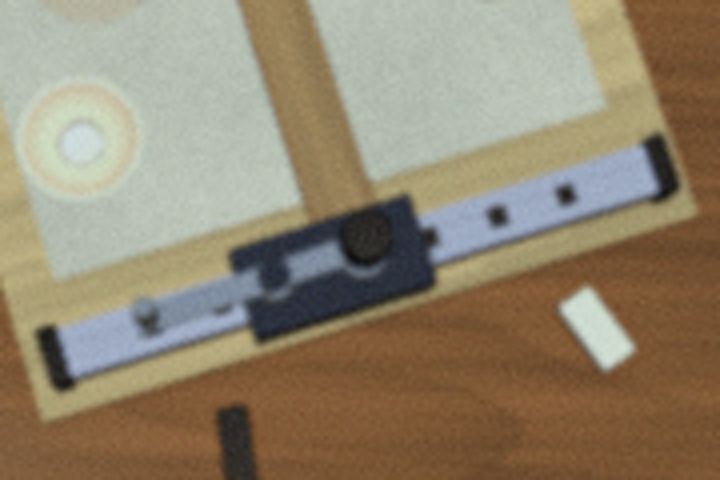

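Crop shows the lever nearly along the tube (post at crop (147,315), pivot (273,275), knob (366,238)). The tool yaw is already about midway along the lever's swing, so it can stay as is. I'm moving over the lever for a wrist view.

```bash
python3 -m crank '{"steps":[[[0.59,-1,0.08],[0,0,0]],[[0.59,-1,0.08],[0,0,0]],[[0.59,-1,0.08],[0,0,0]],[[0.59,-1,0.08],[0,0,0]],[[0.59,-1,0.08],[0,0,0]],[[0.59,-1,0.08],[0,0,0]],[[0.59,-1,0.08],[0,0,0]],[[0.59,-1,0.08],[0,0,0]],[[0.59,-1,0.08],[0,0,0]],[[0.59,-1,0.08],[0,0,0]]]}' 40 20
python3 -m crank '{"steps":[[[0.59,-1,0.08],[0,0,0]],[[0.59,-1,0.08],[0,0,0]],[[0.59,-1,0.08],[0,0,0]],[[0.59,-1,0.08],[0,0,0]],[[0.59,-1,0.08],[0,0,0]],[[0.59,-1,0.08],[0,0,0]],[[0.59,-1,0.08],[0,0,0]],[[0.59,-1,0.08],[0,0,0]],[[0,0,0],[0,0,0]],[[0,0,0],[0,0,0]]]}'
python3 - <<'E'
from h import *
c=cam('wrist','w1.png');print(c['T'])
E
```

```text
time: 1.03
ee_pos: [0.4129, 0.3147, 0.2427]
eef_rot: [0.217, 0.976, 0.0, -0.0]
ft_force: [-0.1, 0.1, -0.2]
width: 0.0408
grip_force: 0.0
time: 1.87
ee_pos: [0.531, 0.1144, 0.2585]
eef_rot: [0.219, 0.976, -0.0, 0.0]
ft_force: [0.2, 0.9, 0.4]
width: 0.0401
grip_force: 0.0
[[ 4.27671405e-01 -8.71152039e-01 -2.41228719e-01  4.64466996e-01]
 [ 9.03933827e-01  4.12426082e-01  1.13174039e-01  1.45561840e-01]
 [ 8.97220915e-04 -2.66456100e-01  9.63846638e-01  4.21174602e-01]
 [ 0.00000000e+00  0.00000000e+00  0.00000000e+00  1.00000000e+00]]
```

View pics/w1.png

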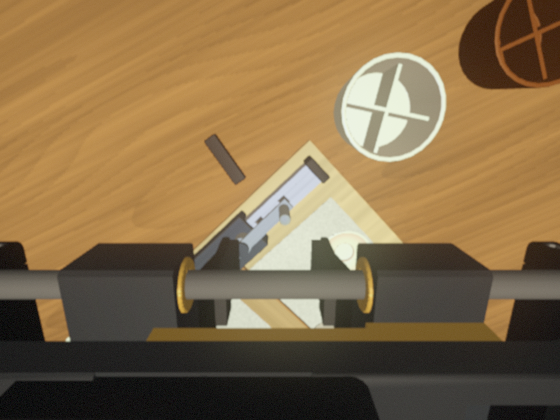

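The wrist view shows the post top at about (285,202) and the tube end cap at (316,168); the gripper hides the knob. I'll shift further out so the whole sleeve is visible.

```bash
python3 - <<'E'
from h import *
c=cam('wrist');P=pts(c);
m=(P[...,2]>.112)&(P[...,2]<.13)&(np.hypot(P[...,0]-.553,P[...,1]-.112)<.02)
print(P[m].mean(0),P[m].max(0),m.sum(),np.argwhere(m).mean(0))
E
python3 -m crank '{"steps":[[[0.7,-0.6,0.2],[0,0,0]],[[0.7,-0.6,0.2],[0,0,0]],[[0.7,-0.6,0.2],[0,0,0]],[[0.7,-0.6,0.2],[0,0,0]],[[0.7,-0.6,0.2],[0,0,0]],[[0,0,0],[0,0,0]],[[0,0,0],[0,0,0]],[[0,0,0],[0,0,0]]]}'
python3 - <<'E'
from h import *
c=cam('wrist','w2.png');P=pts(c)
m=((P[...,2]>.105)&(P[...,2]<.135)&(abs(P[...,0]-.58)<.06)&(P[...,1]>-.03)&(P[...,1]<.15)).astype('uint8')
n,l,st,ce=cv2.connectedComponentsWithStats(m)
for i in range(1,n):
    if st[i,4]>10: q=P[l==i];print(ce[i],st[i],np.round(q.mean(0),4),(q.min(0)+q.max(0))/2,np.median(q[:,2]))
np.save('w2.npy',P)
E
```

```text
[0.55417422 0.1140059  0.12144582] [0.56084867 0.11917945 0.12500838] 128 [219.6796875 282.9609375]
time: 2.63
ee_pos: [0.6174, 0.0428, 0.2831]
eef_rot: [0.216, 0.976, 0.0, -0.001]
ft_force: [0.4, -0.5, -0.4]
width: 0.0401
grip_force: 0.0
[312.3129771  107.60305344] [306 102  14  12 131] [0.5555 0.1126 0.1217] [0.55575321 0.11332468 0.11530682] 0.12288228711167215
[230.54752852 187.84980989] [218 175  26  26 526] [0.5943 0.0012 0.114 ] [5.94814370e-01 3.36743503e-04 1.11116383e-01] 0.11432942115920477
```

View pics/w2.png

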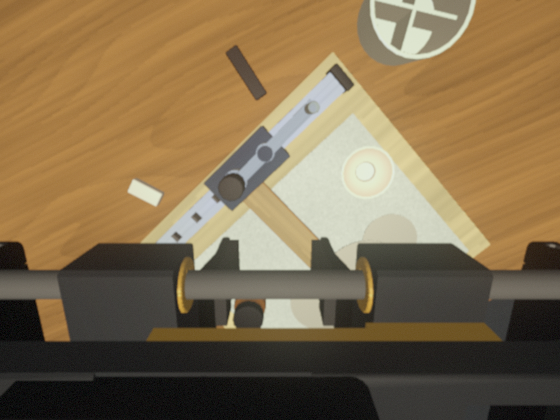

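Clean view: knob at (231,187), pivot (265,153), post (313,107), holes at (217,197), (197,217), (177,237). Next is the rail yaw, from the tube's surface.

Run:
```python
from h import *
c=cam('wrist');P=np.load('w2.npy');I=c['pixels'].astype(int)
B,G,R=I[...,0],I[...,1],I[...,2]
m=(abs(P[...,2]-.04)<.004)&(B>R+15)&(B>120)&(np.hypot(P[...,0]-.594,P[...,1])<.2)
q=P[m][:,:2].astype('float32');print(m.sum())
(cx,cy),(w,h),a=cv2.minAreaRect(q*1000);print('rect',cx,cy,w,h,a)
l=cv2.fitLine(q,cv2.DIST_L2,0,.01,.01).ravel();print('line',l,np.degrees(np.arctan2(-l[0]*np.sign(l[1]),abs(l[1]))))
h=[ray(c,u,v,.04) for u,v in((217,197),(197,217),(176.5,237))];print(h,np.diff(h,axis=0))
# sleeve top
m=(abs(P[...,2]-.052)<.004)&(abs(P[...,0]-.58)<.06)&(abs(P[...,1]-.015)<.08)&(R<90)
q=P[m][:,:2].astype('float32');print('sleeve',m.sum(),cv2.minAreaRect(q*1000))
print('hinge px',ray(c,265,153,.08),P[153,265]);f=foc(c)
```

```text
274
rect 578.9730834960938 45.5606689453125 24.47128677368164 206.4141845703125 17.403072357177734
line [ 0.3238839  -0.94609684  0.56806135  0.0755287 ] 18.897968
[array([ 0.60731732, -0.03674998,  0.04      ]), array([ 0.6205109 , -0.07421856,  0.04      ]), array([ 0.63388523, -0.11364982,  0.04      ])] [[ 0.01319358 -0.03746858  0.        ]
 [ 0.01337434 -0.03943126  0.        ]]
sleeve 4 ((588.4151611328125, -18.982376098632812), (0.6677097082138062, 14.077473640441895), 29.91522789001465)
hinge px [0.57892075 0.04865128 0.08      ] [0.57867728 0.04881751 0.08429931]
```

Run:
```python
from h import *
c=cam('top');P=pts(c);I=c['pixels'].astype(int);B,G,R=I[...,0],I[...,1],I[...,2]
v,u=np.mgrid[:420,:560]
m=((B>R+10)&(B>110)&(u>220)&(u<395)&(v>165)&(v<245)&(abs(P[...,2]-.04)<.006))
q=np.array([ray(c,x,y,.04)[:2] for y,x in np.argwhere(m)],'float32')
# tube centreline: keep per-slice midpoints
e=np.array([-.31,.951]);n=np.array([.951,.31]);o=np.array([.5945,.0008])
t=(q-o)@e;w=(q-o)@n;T=[];W=[]
for s in np.arange(-.17,.17,.004):
    k=(t>s)&(t<s+.004)
    if k.sum()>15 and np.ptp(w[k])>.02: T.append(s+.002);W.append((w[k].max()+w[k].min())/2)
p=np.polyfit(T,W,1);print(m.sum(),len(T),'yaw',np.degrees(np.arctan2(.31,.951)-np.arctan(p[0])),'offset at knob',p[1],np.std(np.polyval(p,T)-W),t.min(),t.max())
for a,b in(((183,100),(339,55)),((225,243),(388,192)),((225,243),(183,100)),((388,192),(339,55))):
    d=ray(c,*b,.012)-ray(c,*a,.012);print(np.linalg.norm(d),np.degrees(np.arctan2(d[1],d[0]))%90)
```

```text
471 19 yaw 18.347318356368977 offset at knob -0.0008552236725139266 0.000451200729500237 -0.1714615310706377 0.1695133599214077
0.38536882244659343 17.812215304688067
0.3862765786109438 18.184446319443865
0.3518008192435733 18.015082753161806
0.34929571294007905 18.164103673869093
```

Yaw ≈ 18.1°, giving these targets:
- Knob: (.5942, .0007)
- Hinge: (.5787, .0482)
- Post: (.5552, .1132)
- Post when square: (.5122, .0264)

Now moving to the post.

```bash
python3 -m crank '{"steps":[[[-0.41,0.47,0],[0,0,0]],[[-0.41,0.47,0],[0,0,0]],[[-0.41,0.47,0],[0,0,0]],[[-0.41,0.47,-0.3],[0,0,0]],[[-0.41,0.47,-0.5],[0,0,0]],[[-0.41,0.47,-0.8],[0,0,0]],[[0,0,-1],[0,0,0]],[[0,0,-1],[0,0,0]],[[0,0,-0.4],[0,0,0]],[[0,0,0],[0,0,0]]]}'
python3 -c "
from bench import monitor;s=monitor.read_state();print(s['time'],s['ee_pos'],s['eef_rot'])"
```

```text
time: 3.62
ee_pos: [0.5548, 0.1118, 0.1815]
eef_rot: [0.217, 0.976, -0.001, -0.002]
ft_force: [-0.8, -0.2, -0.2]
width: 0.0396
grip_force: 0.0
3.6167 [0.55480272 0.11181004 0.18146979] [ 2.16701686e-01  9.76235947e-01 -8.90461181e-04 -1.72102865e-03]
```

```bash
python3 -m crank '{"steps":[[[0,0.05,-0.9],[0,0,0]],[[0,0,-0.9],[0,0,0]],[[0,0,-0.9],[0,0,0]],[[0,0,-0.7],[0,0,0]],[[0,0,-0.38],[0,0,0]],[[0,0,0],[0,0,0]],[[0,0,0],[0,0,0]]]}'
python3 -m crank '{"steps":[[[0,0,0],[0,0,0]],[[0,0,0],[0,0,0]],[[0,0,0],[0,0,0]],[[0,0,0],[0,0,0]],[[0,0,0],[0,0,0]],[[0,0,0],[0,0,0]]]}' 4 12
```

```text
time: 4.2
ee_pos: [0.5571, 0.113, 0.0902]
eef_rot: [0.217, 0.976, 0.0, 0.0]
ft_force: [-0.0, -0.3, -0.2]
width: 0.0401
grip_force: 0.0
time: 4.7
ee_pos: [0.5566, 0.113, 0.0894]
eef_rot: [0.217, 0.976, 0.0, 0.0]
ft_force: [-0.3, 0.6, 1.8]
width: 0.0114
grip_force: 12.0
```

Run:
```python
import numpy as np
t=np.radians(np.linspace(109.7,198.1,13));p=.07*np.c_[np.cos(t),np.sin(t)]/.025
print(np.round(np.diff(p,axis=0),2).tolist())
```

```text
[[-0.33, -0.14], [-0.31, -0.18], [-0.28, -0.22], [-0.25, -0.26], [-0.22, -0.29], [-0.18, -0.31], [-0.14, -0.33], [-0.09, -0.35], [-0.05, -0.36], [-0.0, -0.36], [0.04, -0.36], [0.09, -0.35]]
```

```bash
python3 -m crank '{"steps":[[[-0.33,-0.14,0],[0,0,0]],[[-0.31,-0.18,0],[0,0,0]],[[-0.28,-0.22,0],[0,0,0]],[[-0.25,-0.26,0],[0,0,0]],[[-0.22,-0.29,0],[0,0,0]],[[-0.18,-0.31,0],[0,0,0]],[[0,0,0],[0,0,0]]]}'
python3 -m crank '{"steps":[[[-0.14,-0.33,0],[0,0,0]],[[-0.09,-0.35,0],[0,0,0]],[[-0.05,-0.36,0],[0,0,0]],[[0,-0.36,0],[0,0,0]],[[0.04,-0.36,0],[0,0,0]],[[0.09,-0.35,0],[0,0,0]],[[0,0,0],[0,0,0]],[[0,0,0],[0,0,0]],[[0,0,0],[0,0,0]]]}'
python3 - <<'E'
from h import *
for n in('top','scene'):
    c=cam(n);P=pts(c)
    x,y=(250,140) if n=='top' else (215,180)
    cv2.imwrite(f'pics/{n}2.png',cv2.resize(c['pixels'][y:y+120,x:x+130],None,fx=5,fy=5,interpolation=2)[:600,:650])
E
```

```text
time: 5.28
ee_pos: [0.5156, 0.0757, 0.0891]
eef_rot: [0.218, 0.976, -0.0, -0.001]
ft_force: [-4.9, 1.9, 6.8]
width: 0.0114
grip_force: 12.0
time: 6.03
ee_pos: [0.5133, 0.0243, 0.089]
eef_rot: [0.218, 0.976, -0.0, -0.0]
ft_force: [-2.5, -1.5, 4.9]
width: 0.0118
grip_force: 12.0
```

```bash
python3 -m crank '{"steps":[[[0,0,0],[0,0,0]],[[0,0,0],[0,0,0]],[[0,0,0],[0,0,0]],[[0,0,0],[0,0,0]],[[0,0,0.6],[0,0,0]],[[0,0,1],[0,0,0]],[[0.2,0,1],[0,0,0]],[[0.8,0.2,1],[0,0,0]],[[1,0.2,1],[0,0,0]],[[1,0.2,1],[0,0,0]]]}' 40
python3 -m crank '{"steps":[[[1,0.1,1],[0,0,0]],[[0.2,0,1],[0,0,0]],[[0,0,0],[0,0,0]],[[0,0,0],[0,0,0]],[[0,0,0],[0,0,0]]]}'
python3 - <<'E'
from h import *
for n in('wrist','top','scene'):
    c=cam(n,n+'3.png');P=pts(c)
    m=((P[...,2]>.105)&(P[...,2]<.135)&(P[...,0]>.48)&(P[...,0]<.63)&(P[...,1]>-.03)&(P[...,1]<.15)).astype('uint8')
    k,l,st,ce=cv2.connectedComponentsWithStats(m)
    for i in range(1,k):
        if st[i,4]>10:
            q=P[l==i];u,v=st[i,0]+st[i,2]/2-.5,st[i,1]+st[i,3]/2-.5
            print(n,ce[i],st[i],np.round(q.mean(0),4),np.round((q.min(0)+q.max(0))/2,4),np.median(q[:,2]))
E
```

```text
time: 6.97
ee_pos: [0.5891, 0.0406, 0.2306]
eef_rot: [0.217, 0.976, 0.0, 0.0]
ft_force: [1.1, 0.1, 0.8]
width: 0.0399
grip_force: 0.0
time: 7.38
ee_pos: [0.618, 0.0426, 0.2782]
eef_rot: [0.217, 0.976, -0.0, -0.001]
ft_force: [-0.2, 0.3, -0.3]
width: 0.0399
grip_force: 0.0
wrist [213.40131579 105.86184211] [207 100  14  13 152] [0.5139 0.0256 0.1207] [0.5133 0.0249 0.115 ] 0.12257457456812196
wrist [228.7755102  189.65120594] [216 177  27  26 539] [ 0.595  -0.0006  0.1141] [ 0.5956 -0.0014  0.111 ] 0.1143863639983127
scene [276.28571429 191.47619048] [274 188   5   7  21] [0.5172 0.0265 0.1145] [0.517  0.025  0.1154] 0.11410468781982908
scene [254.22105263 212.71578947] [249 208  11  11  95] [ 5.986e-01 -2.000e-04  1.130e-01] [5.963e-01 1.000e-04 1.123e-01] 0.11341582515417514
```

View pics/wrist3.png

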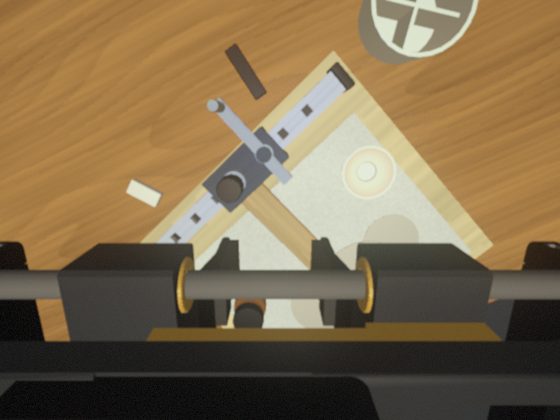

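The lever is square: the post sits 50.1 mm along the rail and 68.9 mm across it from the knob. Now I'll turn the tool 43° and go over the knob.

```bash
python3 -m crank '{"steps":[[[-0.1,-0.2,-0.3],[0,0,0.96]],[[-0.1,-0.2,-0.4],[0,0,0.96]],[[-0.1,-0.2,-0.4],[0,0,0.96]],[[-0.1,-0.2,-0.4],[0,0,0.96]],[[-0.1,-0.2,-0.4],[0,0,0.96]],[[-0.1,-0.2,-0.4],[0,0,0.96]],[[-0.1,-0.2,-0.4],[0,0,0.96]],[[-0.1,-0.2,-0.4],[0,0,0.96]],[[-0.1,-0.1,-0.4],[0,0,0.96]],[[0,0,0],[0,0,0]]]}' 42
python3 - <<'E'
from h import *
from scipy.spatial.transform import Rotation as R
s=monitor.read_state();y=R.from_quat(s['eef_rot']).as_matrix()[:,1];print(s['ee_pos'],np.degrees(np.arctan2(y[1],y[0])),s['joint_positions'])
E
```

```text
time: 8.37
ee_pos: [0.5941, -0.0007, 0.1892]
eef_rot: [-0.159, 0.987, 0.0, -0.002]
ft_force: [-0.0, -0.3, -0.8]
width: 0.0416
grip_force: 0.0
[ 0.59408724 -0.00072448  0.18915411] 108.28834698982303 [-0.32413359  0.28850379  0.30193782  1.60525351 -0.0885552   1.26526588
  1.88304923]
```

```bash
python3 -m crank '{"steps":[[[0.03,0,-0.8],[0,0,0]],[[0,0,-0.9],[0,0,0]],[[0,0,-0.9],[0,0,0]],[[0,0,-0.9],[0,0,0]],[[0,0,-0.4],[0,0,0]],[[0,0,-0.2],[0,0,0]],[[0,0,0],[0,0,0]],[[0,0,0],[0,0,0]]]}'
python3 -m crank '{"steps":[[[0,0,0],[0,0,0]],[[0,0,0],[0,0,0]],[[0,0,0],[0,0,0]],[[0,0,0],[0,0,0]],[[0,0,0],[0,0,0]],[[0,0,0],[0,0,0]]]}' 20 45
```

```text
time: 9.03
ee_pos: [0.5973, 0.0002, 0.0902]
eef_rot: [-0.157, 0.988, 0.0, 0.001]
ft_force: [0.4, 0.5, 0.7]
width: 0.0417
grip_force: 0.0
time: 9.53
ee_pos: [0.5973, -0.0001, 0.09]
eef_rot: [-0.157, 0.988, -0.0, 0.001]
ft_force: [-1.2, -0.7, 5.6]
width: 0.0273
grip_force: 45.0
```

The grip is about 5 mm high on the knob, so I'll re-grip lower.

```bash
python3 -m crank '{"steps":[[[0,0,0],[0,0,0]],[[0,0,0],[0,0,0]],[[0,0,0],[0,0,0]],[[-0.06,0,-0.12],[0,0,0]],[[0,0,-0.12],[0,0,0]],[[0,0,0],[0,0,0]],[[0,0,0],[0,0,0]]]}' 42
python3 -m crank '{"steps":[[[0,0,0],[0,0,0]],[[0,0,0],[0,0,0]],[[0,0,0],[0,0,0]],[[0,0,0],[0,0,0]],[[0,0,0],[0,0,0]],[[0,0,0],[0,0,0]]]}' 20 45
```

```text
time: 10.12
ee_pos: [0.5949, 0.0001, 0.0826]
eef_rot: [-0.157, 0.988, 0.0, -0.0]
ft_force: [0.0, 0.1, -0.1]
width: 0.0418
grip_force: 0.0
time: 10.62
ee_pos: [0.5953, -0.0, 0.0832]
eef_rot: [-0.157, 0.988, -0.0, 0.0]
ft_force: [0.3, -0.0, -0.6]
width: 0.027
grip_force: 45.0
```

```bash
python3 -m crank '{"steps":[[[0,0,0.2],[0,0,0]],[[0,0,0.2],[0,0,0]],[[0,0,0.2],[0,0,0]],[[0,0,0],[0,0,0]],[[0,0,0],[0,0,0]],[[0,0,0],[0,0,0]]]}'
```

```text
time: 11.12
ee_pos: [0.5952, 0.0, 0.0978]
eef_rot: [-0.157, 0.988, -0.0, -0.0]
ft_force: [4.8, -1.8, -9.1]
width: 0.0272
grip_force: 45.0
```

```bash
python3 -m crank '{"steps":[[[-0.062,0.19,0],[0,0,0]],[[-0.062,0.19,0],[0,0,0]],[[-0.062,0.19,0],[0,0,0]],[[-0.062,0.19,0],[0,0,0]],[[-0.062,0.19,0],[0,0,0]],[[-0.062,0.19,0],[0,0,0]],[[-0.062,0.19,0],[0,0,0]],[[-0.062,0.19,0],[0,0,0]],[[0,0,0],[0,0,0]],[[0,0,0],[0,0,0]]]}'
```

```text
time: 11.95
ee_pos: [0.5821, 0.0395, 0.0978]
eef_rot: [-0.158, 0.987, 0.001, -0.001]
ft_force: [1.1, 2.6, -7.7]
width: 0.0272
grip_force: 45.0
```

```bash
python3 -m crank '{"steps":[[[0.012,-0.04,0],[0,0,0]],[[0,0,0],[0,0,0]],[[0,0,0],[0,0,0]],[[0,0,-0.2],[0,0,0]],[[0,0,-0.2],[0,0,0]],[[0,0,0],[0,0,0]],[[0,0,0],[0,0,0]]]}'
```

```text
time: 12.53
ee_pos: [0.583, 0.0369, 0.0878]
eef_rot: [-0.157, 0.988, -0.0, -0.0]
ft_force: [-2.1, 1.9, -5.4]
width: 0.0273
grip_force: 45.0
```

```bash
python3 -m crank '{"steps":[[[0,0,-0.1],[0,0,0]],[[0,0,-0.1],[0,0,0]],[[0,0,0],[0,0,0]],[[0,0,0],[0,0,0]],[[0,0,0],[0,0,0]]]}'
```

```text
time: 12.95
ee_pos: [0.5831, 0.0369, 0.0832]
eef_rot: [-0.157, 0.988, -0.0, -0.0]
ft_force: [-3.7, 1.1, -2.2]
width: 0.0272
grip_force: 45.0
```

```bash
python3 -m crank '{"steps":[[[0,0,-0.06],[0,0,0]],[[0,0,0],[0,0,0]],[[0,0,0],[0,0,0]],[[0,0,0],[0,0,0]]]}'
python3 - <<'E'
from h import *
for n in('top','scene'):
    c=cam(n)
    cv2.imwrite(f'pics/{n}9.png',cv2.resize(c['pixels'][110:290,150:400],None,fx=3,fy=3,interpolation=2))
    P=pts(c);m=((P[...,2]>.105)&(P[...,2]<.13)&(P[...,0]>.47)&(P[...,0]<.53)&(P[...,1]>.04)&(P[...,1]<.09));print(n,m.sum(),P[m].mean(0) if m.any() else '')
E
```

```text
time: 13.28
ee_pos: [0.5834, 0.0366, 0.083]
eef_rot: [-0.157, 0.988, -0.0, 0.0]
ft_force: [-8.7, -0.4, 11.8]
width: 0.0269
grip_force: 45.0
top 0 
scene 4 [0.50566373 0.06581331 0.10803251]
```

View pics/scene9.png

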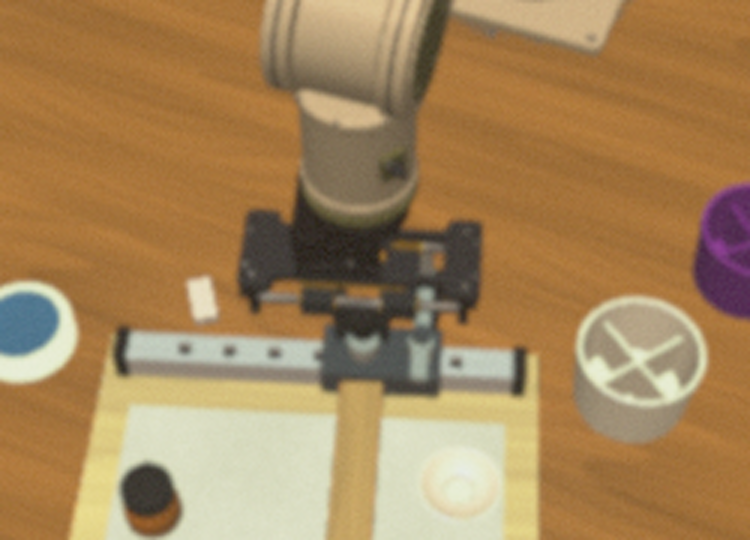

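The scene picture shows the sleeve one hole nearer the pot: four holes are now visible on its left, at (185,349) to (320,355). The lever still stands across the rail near (424,330). The TCP is back at its pin-down height and the knob pushes back with 12 N, so the pin is seated.

```bash
python3 -c "
from bench import ticket;print(ticket.close_job())"
```

```text
the job is handed in; nothing more can be done
None
```

I swung the lever square, moved the sleeve one hole towards the white water pot, seated the pin fully, and handed the job in at about 13 s with the knob still gripped.

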